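# Pull the stray tin out of the carton stack

## Robot

A 6-joint arm with a two-finger parallel gripper is mounted at the origin on the work surface. World frame = base frame: x ahead of the robot, y to its left, z up, the work surface at z = 0. Lengths are in m, angles in rad, forces in N, time in s.
With the tool pointing down it reaches from about 0.4 to 0.825 m from the base axis. Payload 7 kg.
Tool frame: the origin (TCP) lies between the finger pads; the fingertips stand 8 mm ahead of it and the grasp point (between the pads) lies 11 mm behind it; z points along the fingers, y is the direction in which the jaws open and shut (so a half turn about z gives the same grasp; the last joint's range is limited). The gripper opens to 88 mm and grips with 3 to 60 N. Pads are 19 mm wide; open, the fingers measure 130 mm over their backs; the gripper's body (78 mm by 193 mm) begins 47 mm behind the grasp point.
Start: joints at [-0.996, 0.359, 0.012, 0, -1.224, -0.288], TCP at [0.191, -0.647, 0.235] pointing down, gripper open.
Joint ranges: [-3.07, 3.07], [-1.43, 2.12], [-1.02, 1.25], [-3.03, 1.67], [-3.05, -0], [-3.03, 3.03]. Speed limits (rad/s): [2.39, 2.39, 3.01, 3.14, 3.14, 3.14].

## Interface

Orientations are given as a unit quaternion [w, x, y, z].
In Python, from rig import bot gives the robot as it stands.
- The arm moves only by the tool servo_tool, never from a script. Its argument "motion" is a list of rows, each an object of numbers: "tx", "ty", "tz": the shift along the tool's x, y, z in m; "wx", "wy", "wz": the turn, a rotation vector about the tool's x, y, z in degrees; "claw": the opening, from 0 (shut) to 1 (fully open). In form: [{"tx": .., "ty": .., "tz": .., "wx": .., "wy": .., "wz": .., "claw": ..}, ...]. A call has 1 to 20 rows; each row is the pose to reach, as a shift and turn from the pose commanded when the call began, along the tool's axes at that moment; what a row does not reach only later rows make up. A row lasts 1/10 s, in which the tool goes at most 50 mm and 8.59 degrees, less where a joint would pass 70% of its speed; a pose out of reach is approached as far as the arm can. A call with a gripper value outside its range is refused whole. The fingers move at their own pace and stop on an object; "force" is the grip in N (left out, the last holds). Time passes only in rows, so rows that repeat a pose let the fingers close. It gives the time, the measured TCP pose, the force and the opening at its end, in the units of the state.
- bot.read_state(): the state, without advancing time (a new reading comes with each control period).
- bot.camera(name): name is "scene" or "top" or "wrist"; returns (picture, depth): 420x560x3 uint8, red, green, blue; 420x560 float32, m along the optical axis (not along the pixel's ray), 0 where there is no reading.
- bot.camera_params(name): a dict with "intrinsics" (3x3 intrinsics, pixels), "R" (3x3) and "t" (3): a world point X has camera coordinates R X + t. Camera axes: x right, y down, z forward; pixel columns grow to the right and rows downward; lengths in m; the calibration is good to about 2 mm. The wrist camera is an equidistant fisheye: a pixel r from the principal point sees the ray r / f radians off the axis. A picture is of the moment at which its call begins: read the wrist's pose just before it. camera_params takes no time and is no camera call; for the wrist camera it gives the pose at the moment of the call.
- bot.hand_in(): hands the job in, once; it reports no verdict.
Trained networks look in the newest picture that a camera, given by its name, has taken for a name from the list of things; names that differ only in an ending like _2 or _b are one class to them, and where a whole thing is asked for, a point or a joint stands for the part that bears it (a point fixed in the world has none). Each returns a list of dicts, best first, with "confidence" (0 to 1); they miss things now and then, are a little off and sometimes report something else, mostly with a low value. They report only what shows in the picture. A call takes as long as a camera call. They do not tell look-alikes from the thing itself.
- bot.silhouettes(camera, thing): "mask" (420x560 bool, what is visible of it) and "uv" ([column, row] in pixels, amid what is visible of it).
- bot.place_of(camera, thing): "uv" ([column, row] in pixels: a listed point, or the origin of a listed thing).
The state is a dict: "time_s": time; "joint_pos": joint angles; "qd": joint speeds; "joint_efforts": joint torques, N m; "position": TCP position; "ee_rot": TCP orientation; "contact_force": force on the tool from outside, world axes, zero at the start; "torque": the same for the moment, N m; "width": finger opening in m.
Only numpy, scipy, OpenCV 4.12 (cv2) and the standard library are available. Lean on these libraries where they do the work, as an engineer would, in place of code of your own. Each camera call takes 0.05 s, during which the arm holds its last target. There are 200 camera calls.

## Task

A round tin has been stacked by mistake in the middle of one of the two stacks of fruit cartons. Take it out and stand it upright on the floor of the tray that has the lime in it, and put the carton that was above it back squarely on the bottom carton, so that the stack stands where it was without the tin. Do not tip anything over, and leave the other stack, the lime, the cup, the pineapple and the bowl where they are.

Things in the scene. Friction and masses are not known exactly. Their poses are not given: they have to be found in the camera images.
- tin_center (a point): round steel tin, closed, 64 mm across and 45 mm high, about 0.22 kg; it stands upright in the middle of one of the two stacks, with one carton under and one on it. The point is its centre, half-way up; z is up
- carton_1_center (a point): one of five identical plain cardboard cartons, closed, rigid, 100 mm (its x) x 58 mm (its y) x 45 mm high, about 0.2 kg. The point is its centre, half-way up; z is up. Which stack and level it is in must be read from its position
- carton_2_center (a point): one of five identical plain cardboard cartons, closed, rigid, 100 mm (its x) x 58 mm (its y) x 45 mm high, about 0.2 kg. The point is its centre, half-way up; z is up. Which stack and level it is in must be read from its position
- carton_3_center (a point): one of five identical plain cardboard cartons, closed, rigid, 100 mm (its x) x 58 mm (its y) x 45 mm high, about 0.2 kg. The point is its centre, half-way up; z is up. Which stack and level it is in must be read from its position
- carton_4_center (a point): one of five identical plain cardboard cartons, closed, rigid, 100 mm (its x) x 58 mm (its y) x 45 mm high, about 0.2 kg. The point is its centre, half-way up; z is up. Which stack and level it is in must be read from its position
- carton_5_center (a point): one of five identical plain cardboard cartons, closed, rigid, 100 mm (its x) x 58 mm (its y) x 45 mm high, about 0.2 kg. The point is its centre, half-way up; z is up. Which stack and level it is in must be read from its position
- tray_a_in (a point): one of two identical shallow aluminium trays, fixed to the table, 210 mm (its x) x 160 mm (its y), walls 22 mm high and 4 mm thick, floor 4 mm thick. The point is the centre of its inner floor, z up. One tray has the lime in it, the other the cup, each lying roughly 45 mm from the tray's centre towards +x of the tray, so the -x half is clear
- tray_b_in (a point): one of two identical shallow aluminium trays, fixed to the table, 210 mm (its x) x 160 mm (its y), walls 22 mm high and 4 mm thick, floor 4 mm thick. The point is the centre of its inner floor, z up. One tray has the lime in it, the other the cup, each lying roughly 45 mm from the tray's centre towards +x of the tray, so the -x half is clear
- lime_center (a point): whole lime, 45 mm thick and 58 mm long, loose, lying in one of the trays; the point is its centre
- cup_center (a point): small white plastic cup, open, 54 mm across and 45 mm high, loose, standing in the other tray; the point is its centre, half-way up
- pallet: low wooden pallet board, fixed, 150 mm (its x) x 350 mm (its y), top 20 mm above the table. Origin: centre of its underside, on the table. The two stacks, each three high (tops 155 mm above the table), stand on it near y = +130 mm and y = -130 mm of its own frame, carton lengths roughly along its x; the middle of the board between them is free
- pineapple_center (a point): whole pineapple lying on the table behind the work, about 110 mm thick, 240 mm long with its crown, 1 kg; the point is the centre of the fruit
- bowl_center (a point): steel bowl, 140 mm across and 55 mm high, on the table behind the work; the point is on its axis half-way up
Mind the look-alikes: they are no part of the job. What is shaped like the part that bears tin_center but yellow is not meant. Leave any red look-alike of the part that bears carton_2_center alone.

How it is judged:
At the end, for the whole second after the job is handed in: Tin upright (4.5 deg) on the floor of the lime's tray. The carton that lay on it lies flat on its stack's bottom carton, centred within 12 mm, aligned within 0.15 rad; bottom carton and the other stack's three cartons within 20 mm of their starts. All level and at rest (((horizontal distance between lime_center and tray_a_in below 0.11 m and x of tin_center in the frame of tray_a_in between -0.072 and 0.072 m and y of tin_center in the frame of tray_a_in between -0.047 and 0.047 m and z of tin_center in the frame of tray_a_in between 0.018 and 0.027 m) or (horizontal distance between lime_center and tray_b_in below 0.11 m and x of tin_center in the frame of tray_b_in between -0.072 and 0.072 m and y of tin_center in the frame of tray_b_in between -0.047 and 0.047 m and z of tin_center in the frame of tray_b_in between 0.018 and 0.027 m)) and ((horizontal distance between carton_2_center and carton_1_center below 0.012 m and z of carton_2_center in the frame of carton_1_center between 0.042 and 0.048 m and angle between the x axis of carton_2_center and the x axis of carton_1_center, either way round below 0.15 rad and distance of each of carton_1_center, carton_3_center, carton_4_center, carton_5_center from where it was at the start of the episode below 0.02 m) or (horizontal distance between carton_5_center and carton_3_center below 0.012 m and z of carton_5_center in the frame of carton_3_center between 0.042 and 0.048 m and angle between the x axis of carton_5_center and the x axis of carton_3_center, either way round below 0.15 rad and distance of each of carton_3_center, carton_1_center, carton_4_center, carton_2_center from where it was at the start of the episode below 0.02 m)) and angle between each of tin_center, carton_1_center, carton_2_center, carton_3_center, carton_4_center, carton_5_center's own z axis and vertical below 0.08 rad and linear speed of each of tin, carton_1, carton_2, carton_3, carton_4, carton_5 below 0.02 m/s); the robot touches nothing.
It fails at once if the lime, the cup, the pineapple or the bowl is shifted by more than 25 mm (distance of any of lime_center, cup_center, pineapple_center, bowl_center from where it was at the start of the episode above 0.025 m).
It fails at once if a carton or the tin is tipped by more than about 35 degrees (angle between any of tin_center, carton_1_center, carton_2_center, carton_3_center, carton_4_center, carton_5_center's own z axis and vertical above 0.6 rad).
It also fails if it takes over 72 s, if anything falls off the work surface, if the arm or the gripper's body presses on something with over 40 N, if the wrist force passes 120 N, or if a joint passes its speed limit or range.

## Working session

There is one attempt and no reset: what is moved stays moved. The work goes in short steps, Python scripts to look and compute and a tool call to move; the robot and the scene stay as the last step left them, time stands still between calls to the robot, and variables do not carry over. Pictures are saved under pics/ and viewed, about 8 in all and at most 12, crops included, and the job is handed in when it is done.

Besides the shell and the picture viewer there is one more tool, called after ">>>" as a command line: name --argument value ..., lists and objects as JSON in quotes. servo_tool: Moves the arm, as the interface text tells. Its arguments: {"type":"object","properties":{"motion":{"type":"array"},"force":{"type":"number"}},"required":["motion"]}

```bash
mkdir -p pics; ls; cat > h.py <<'E'
import numpy as np, cv2
from rig import bot
from scipy.spatial.transform import Rotation as Ro
def cloud(cam,d):
    p=bot.camera_params(cam);K=np.array(p["intrinsics"]);R=np.array(p["R"]);t=np.array(p["t"])
    v,u=np.mgrid[0:d.shape[0],0:d.shape[1]]
    c=np.stack([(u-K[0,2])/K[0,0]*d,(v-K[1,2])/K[1,1]*d,d],-1)
    X=(c-t)@R; X[d==0]=np.nan
    return X
def save(n,im): cv2.imwrite("pics/"+n,cv2.cvtColor(im,cv2.COLOR_RGB2BGR))
E
python3 - <<'E'
from h import *
o=[]
for c in("scene","top"):
    im,d=bot.camera(c); X=cloud(c,d); np.save(c+".npy",X); np.save(c+"_im.npy",im); o.append(im)
    save(c+".png",im)
    for th in("tin_center","carton_1_center","tray_a_in","lime_center","cup_center","pallet","pineapple_center","bowl_center"):
        for r in bot.silhouettes(c,th)[:7]:
            m=r["mask"]; print(c,th,round(r["confidence"],2),np.round(r["uv"]),m.sum(),np.round(np.nanmedian(X[m],0),3))
save("both.png",cv2.resize(np.vstack(o),(560,840))[:, :]) 
print(bot.read_state())
E
```

```text
pics
scene tin_center 0.96 [400. 232.] 815 [0.342 0.195 0.043]
scene tin_center 0.76 [345. 256.] 215 [0.523 0.186 0.081]
scene carton_1_center 0.71 [333. 265.] 724 [0.547 0.176 0.054]
scene carton_1_center 0.39 [242. 200.] 645 [ 0.604 -0.066  0.09 ]
scene carton_1_center 0.21 [346. 256.] 216 [0.521 0.186 0.083]
scene tray_a_in 0.86 [412. 329.] 7106 [0.491 0.382 0.004]
scene lime_center 0.55 [204. 143.] 280 [ 0.532 -0.338  0.039]
scene lime_center 0.34 [151. 223.] 2352 [ 0.773 -0.208  0.027]
scene cup_center 0.86 [394. 342.] 691 [0.543 0.373 0.031]
scene pallet 0.63 [291. 236.] 4512 [0.555 0.029 0.02 ]
scene pineapple_center 0.82 [246. 332.] 4977 [0.777 0.19  0.089]
scene bowl_center 0.79 [152. 218.] 2363 [ 0.775 -0.208  0.027]
top tin_center 0.98 [194. 301.] 724 [0.334 0.187 0.045]
top tray_a_in 0.67 [121. 234.] 5763 [0.491 0.377 0.005]
top lime_center 0.78 [425. 225.] 419 [ 0.527 -0.343  0.042]
top cup_center 0.81 [119. 205.] 464 [0.554 0.383 0.029]
top pallet 0.75 [267. 217.] 5720 [0.53  0.024 0.02 ]
top pineapple_center 0.87 [206. 114.] 3183 [0.757 0.171 0.091]
top pineapple_center 0.5 [120. 232.] 5852 [0.491 0.38  0.005]
top bowl_center 0.8 [359. 118.] 2537 [ 0.794 -0.19   0.023]
{'time_s': 0.9, 'joint_pos': array([-9.95888059e-01,  3.58592471e-01,  1.19079076e-02,  7.35400602e-06,
       -1.22409169e+00, -2.88113786e-01]), 'qd': array([ 4.24106397e-04,  1.93329823e-03, -1.32438696e-03,  5.69487058e-05,
       -1.09391961e-04, -4.12068197e-04]), 'joint_efforts': array([-9.29757371e-04, -5.82357895e+01,  2.93296552e+01,  7.00221688e+00,
        1.25113002e-02, -8.35699348e-05]), 'position': array([ 0.19093017, -0.64741914,  0.23457089]), 'ee_rot': array([ 1.05599304e-06, -1.42907542e-01,  9.89736043e-01, -1.05618308e-05]), 'contact_force': array([-0.37320147,  0.18221291, -0.40687206]), 'torque': array([ 0.03616946, -0.01099829, -0.0343457 ]), 'width': 0.08754901128281428}
```

View pics/scene.png

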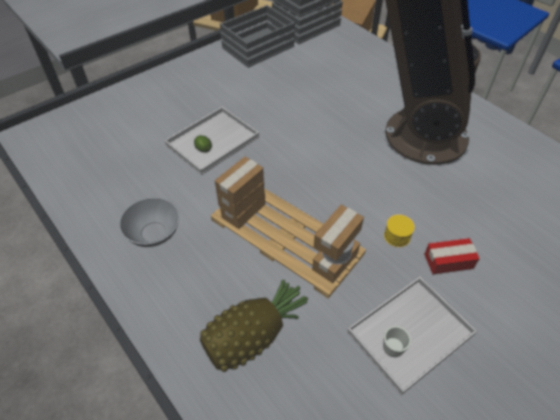

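View pics/top.png

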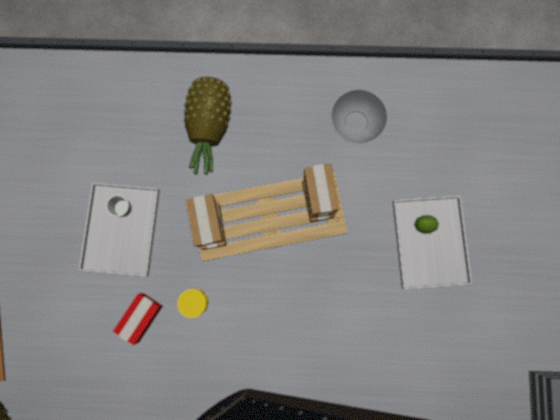

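Candidates for the tin: yellow disc at scene (400,232) is the look-alike, and the grey round thing at (345,256) in the left stack is the real one. For the cartons, the red one at (452,255) is the look-alike. The lime is in the right tray, top (427,224). Next I measure and crop.

```bash
python3 - <<'E'
from h import *
def rect(P,n):
    r=cv2.minAreaRect((P[:,:2]*1000).astype(np.float32)); b=cv2.boxPoints(r)
    print(n,len(P),"c",np.round(r[0],1),"size",np.round(r[1],1),"ang",round(r[2],1),"z",np.round(np.percentile(P[:,2],[5,50,95]),3))
for c in("top","scene"):
    X=np.load(c+".npy");x,y,z=X[...,0],X[...,1],X[...,2]
    for n,yc in(("L",.16),("R",-.1)):
        for lo,hi in((.147,.163),(.07,.105),(.03,.06)):
            m=(abs(y-yc)<.1)&(abs(x-.54)<.12)&(z>lo)&(z<hi)
            if m.sum()>20: rect(X[m],f"{c} {n} {lo}")
    m=(abs(y)<.3)&(abs(x-.54)<.15)&(z>.014)&(z<.026); rect(X[m],c+" pallet")
    m=(abs(y+.36)<.16)&(abs(x-.5)<.2)&(z>.012)&(z<.03);rect(X[m],c+" limetray wall")
    m=(abs(y+.36)<.16)&(abs(x-.5)<.2)&(z>.032);rect(X[m],c+" lime")
im=np.load("scene_im.npy"); save("crop.png",cv2.resize(im[195:295,280:400],None,fx=6,fy=6,interpolation=cv2.INTER_CUBIC)[:600])
for c in("scene","top"):
  p=bot.camera_params(c);print(c,-np.array(p["R"]).T@p["t"],p["intrinsics"][0][0])
  bot.camera(c)
  for th in("tin_center","carton_1_center","tray_a_in","lime_center","pallet"): print(th,[(np.round(r["uv"],1),round(r["confidence"],2)) for r in bot.place_of(c,th)])
E
```

```text
top L 0.147 1360 c [511.  155.6] size [101.4  58.6] ang 13.7 z [0.152 0.156 0.158]
top L 0.07 77 c [583.1 168.5] size [161.2  57. ] ang 9.1 z [0.071 0.087 0.1  ]
top L 0.03 206 c [560.2 166.2] size [203.8  56.5] ang 10.8 z [0.034 0.053 0.059]
top R 0.147 1321 c [584.1 -90.5] size [101.3  58.4] ang 11.0 z [0.152 0.155 0.158]
top R 0.07 102 c [566.5 -72.1] size [111.8  49.4] ang 40.9 z [0.072 0.088 0.103]
top R 0.03 75 c [564.  -72.8] size [113.7  48.7] ang 42.4 z [0.031 0.046 0.06 ]
top pallet 5630 c [537.2  -1.8] size [607.5 245.6] ang 85.3 z [0.017 0.02  0.024]
top limetray wall 800 c [ 490.  -362.9] size [210.  161.9] ang 5.7 z [0.014 0.021 0.025]
top lime 342 c [ 528.8 -344.6] size [40.3 51.1] ang 3.0 z [0.034 0.044 0.05 ]
scene L 0.147 1202 c [509.1 154.2] size [103.   59.2] ang 13.6 z [0.151 0.155 0.157]
scene L 0.07 247 c [578.4 174.8] size [164.   55.1] ang 2.4 z [0.071 0.081 0.101]
scene L 0.03 353 c [557.2 168. ] size [198.6  57.3] ang 10.5 z [0.032 0.048 0.059]
scene R 0.147 960 c [583.5 -91.6] size [102.5  61.1] ang 10.6 z [0.15  0.155 0.157]
scene R 0.07 463 c [591.  -69.
[... 364 characters left out ...]
 53.4 z [0.033 0.042 0.05 ]
scene [0.98343085 0.54001845 0.93753767] 483.2681538100577
tin_center [(array([398.9, 230.9]), 0.87), (array([338.7, 244.9]), 0.61)]
carton_1_center [(array([332.8, 256.2]), 0.67), (array([201.1, 144.2]), 0.22)]
tray_a_in [(array([409.5, 332. ]), 0.8)]
lime_center [(array([202.9, 142.8]), 0.82)]
pallet [(array([287.7, 236.2]), 0.7)]
top [ 0.39335804 -0.01252735  1.1083083 ] 462.3649535515501
tin_center [(array([192.1, 301. ]), 0.73), (array([210. , 226.6]), 0.65)]
carton_1_center [(array([211.5, 225.2]), 0.64), (array([317.4, 198.1]), 0.33)]
tray_a_in [(array([125.4, 229.1]), 0.65)]
lime_center [(array([426. , 226.3]), 0.88)]
pallet [(array([270.3, 216.5]), 0.87)]
```

View pics/crop.png

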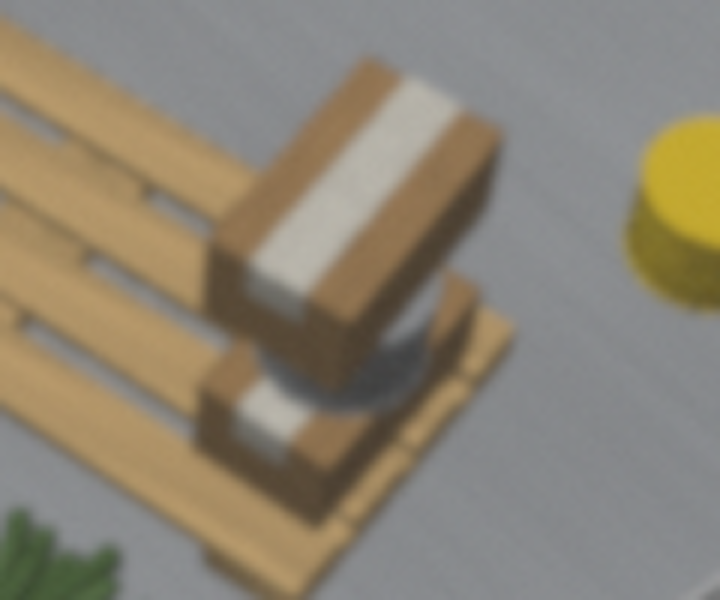

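Crop confirms it: the steel tin is between two cartons in the left stack (full-image ~(345,256)). The yellow disc is separate.

```bash
cat >> h.py <<'E'
def rel(targets):
    """targets: (x,y,z,jaw yaw deg): world angle of tool y; tool down"""
    s=bot.read_state(); q=s["ee_rot"]; R0=Ro.from_quat([q[1],q[2],q[3],q[0]])
    print("t",round(s["time_s"],2),"pos",np.round(s["position"],4),"w",round(s["width"],4),"F",np.round(s["contact_force"],1))
    for x,y,z,a in targets:
        a=np.radians(a); ya=np.array([np.cos(a),np.sin(a),0]); za=np.array([0,0,-1.]); xa=np.cross(ya,za)
        w=(R0.inv()*Ro.from_matrix(np.stack([xa,ya,za],1))).as_rotvec(degrees=True)
        print((x,y,z),np.round(R0.inv().apply(np.array([x,y,z])-s["position"]),4),np.round(w,2))
E
python3 -c "
from h import *
rel([(.511,.155,.235,103.7),(.511,.155,.19,103.7),(.511,.155,.126,103.7)])"
```

```text
t 1.5 pos [ 0.1909 -0.6474  0.2346] w 0.0876 F [-0.4  0.7  0. ]
(0.511, 0.155, 0.235) [-5.340e-01  6.791e-01 -4.000e-04] [-0.    0.    2.73]
(0.511, 0.155, 0.19) [-0.534   0.6791  0.0446] [-0.    0.    2.73]
(0.511, 0.155, 0.126) [-0.534   0.6791  0.1086] [-0.    0.    2.73]
```

>>> servo_tool --motion '[{"tx": -0.534,"ty": 0.679,"tz": 0,"wz": 2.73,"claw": 1},{"tx": -0.534,"ty": 0.679,"tz": 0,"wz": 2.73,"claw": 1},{"tx": -0.534,"ty": 0.679,"tz": 0,"wz": 2.73,"claw": 1},{"tx": -0.534,"ty": 0.679,"tz": 0,"wz": 2.73,"claw": 1},{"tx": -0.534,"ty": 0.679,"tz": 0,"wz": 2.73,"claw": 1},{"tx": -0.534,"ty": 0.679,"tz": 0,"wz": 2.73,"claw": 1},{"tx": -0.534,"ty": 0.679,"tz": 0,"wz": 2.73,"claw": 1},{"tx": -0.534,"ty": 0.679,"tz": 0,"wz": 2.73,"claw": 1},{"tx": -0.534,"ty": 0.679,"tz": 0,"wz": 2.73,"claw": 1},{"tx": -0.534,"ty": 0.679,"tz": 0,"wz": 2.73,"claw": 1},{"tx": -0.534,"ty": 0.679,"tz": 0,"wz": 2.73,"claw": 1},{"tx": -0.534,"ty": 0.679,"tz": 0,"wz": 2.73,"claw": 1},{"tx": -0.534,"ty": 0.679,"tz": 0,"wz": 2.73,"claw": 1},{"tx": -0.534,"ty": 0.679,"tz": 0,"wz": 2.73,"claw": 1},{"tx": -0.534,"ty": 0.679,"tz": 0,"wz": 2.73,"claw": 1},{"tx": -0.534,"ty": 0.679,"tz": 0,"wz": 2.73,"claw": 1},{"tx": -0.534,"ty": 0.679,"tz": 0,"wz": 2.73,"claw": 1},{"tx": -0.534,"ty": 0.679,"tz": 0,"wz": 2.73,"claw": 1},{"tx": -0.534,"ty": 0.679,"tz": 0,"wz": 2.73,"claw": 1},{"tx": -0.534,"ty": 0.679,"tz": 0,"wz": 2.73,"claw": 1}]'

```text
schema error: expected keys tx, ty, tz, wx, wy, wz, claw
```

All keys needed.

>>> servo_tool --motion '[{"tx": -0.534,"ty": 0.679,"tz": 0,"wx": 0,"wy": 0,"wz": 2.73,"claw": 1},{"tx": -0.534,"ty": 0.679,"tz": 0,"wx": 0,"wy": 0,"wz": 2.73,"claw": 1},{"tx": -0.534,"ty": 0.679,"tz": 0,"wx": 0,"wy": 0,"wz": 2.73,"claw": 1},{"tx": -0.534,"ty": 0.679,"tz": 0,"wx": 0,"wy": 0,"wz": 2.73,"claw": 1},{"tx": -0.534,"ty": 0.679,"tz": 0,"wx": 0,"wy": 0,"wz": 2.73,"claw": 1},{"tx": -0.534,"ty": 0.679,"tz": 0,"wx": 0,"wy": 0,"wz": 2.73,"claw": 1},{"tx": -0.534,"ty": 0.679,"tz": 0,"wx": 0,"wy": 0,"wz": 2.73,"claw": 1},{"tx": -0.534,"ty": 0.679,"tz": 0,"wx": 0,"wy": 0,"wz": 2.73,"claw": 1},{"tx": -0.534,"ty": 0.679,"tz": 0,"wx": 0,"wy": 0,"wz": 2.73,"claw": 1},{"tx": -0.534,"ty": 0.679,"tz": 0,"wx": 0,"wy": 0,"wz": 2.73,"claw": 1},{"tx": -0.534,"ty": 0.679,"tz": 0,"wx": 0,"wy": 0,"wz": 2.73,"claw": 1},{"tx": -0.534,"ty": 0.679,"tz": 0,"wx": 0,"wy": 0,"wz": 2.73,"claw": 1},{"tx": -0.534,"ty": 0.679,"tz": 0,"wx": 0,"wy": 0,"wz": 2.73,"claw": 1},{"tx": -0.534,"ty": 0.679,"tz": 0,"wx": 0,"wy": 0,"wz": 2.73,"claw": 1},{"tx": -0.534,"ty": 0.679,"tz": 0,"wx": 0,"wy": 0,"wz": 2.73,"claw": 1},{"tx": -0.534,"ty": 0.679,"tz": 0,"wx": 0,"wy": 0,"wz": 2.73,"claw": 1},{"tx": -0.534,"ty": 0.679,"tz": 0,"wx": 0,"wy": 0,"wz": 2.73,"claw": 1},{"tx": -0.534,"ty": 0.679,"tz": 0,"wx": 0,"wy": 0,"wz": 2.73,"claw": 1},{"tx": -0.534,"ty": 0.679,"tz": 0,"wx": 0,"wy": 0,"wz": 2.73,"claw": 1},{"tx": -0.534,"ty": 0.679,"tz": 0,"wx": 0,"wy": 0,"wz": 2.73,"claw": 1}]'

```text
time_s: 3.5
position: [0.5106, 0.1546, 0.2343]
ee_rot: [-0.0, -0.119, 0.993, -0.0]
contact_force: [-0.4, -0.5, -0.4]
width: 0.0876
```

```bash
python3 -c "
from h import *
rel([(.511,.155,.235,103.7),(.511,.155,.126,103.7)])"
```

```text
t 3.5 pos [0.5106 0.1546 0.2343] w 0.0876 F [-0.4 -0.5 -0.4]
(0.511, 0.155, 0.235) [-0.0005  0.0003 -0.0007] [-0.02 -0.05  0.02]
(0.511, 0.155, 0.126) [-0.0006  0.0004  0.1083] [-0.02 -0.05  0.02]
```

>>> servo_tool --motion '[{"tx": 0,"ty": 0,"tz": 0.04,"wx": 0,"wy": 0,"wz": 0,"claw": 1},{"tx": 0,"ty": 0,"tz": 0.075,"wx": 0,"wy": 0,"wz": 0,"claw": 1},{"tx": 0,"ty": 0,"tz": 0.1,"wx": 0,"wy": 0,"wz": 0,"claw": 1},{"tx": 0,"ty": 0,"tz": 0.108,"wx": 0,"wy": 0,"wz": 0,"claw": 1},{"tx": 0,"ty": 0,"tz": 0.108,"wx": 0,"wy": 0,"wz": 0,"claw": 0.75},{"tx": 0,"ty": 0,"tz": 0.108,"wx": 0,"wy": 0,"wz": 0,"claw": 0.7},{"tx": 0,"ty": 0,"tz": 0.108,"wx": 0,"wy": 0,"wz": 0,"claw": 0.65},{"tx": 0,"ty": 0,"tz": 0.108,"wx": 0,"wy": 0,"wz": 0,"claw": 0.6},{"tx": 0,"ty": 0,"tz": 0.108,"wx": 0,"wy": 0,"wz": 0,"claw": 0.5},{"tx": 0,"ty": 0,"tz": 0.108,"wx": 0,"wy": 0,"wz": 0,"claw": 0.4},{"tx": 0,"ty": 0,"tz": 0.108,"wx": 0,"wy": 0,"wz": 0,"claw": 0.4},{"tx": 0,"ty": 0,"tz": 0.108,"wx": 0,"wy": 0,"wz": 0,"claw": 0.4}]' --force 20

```text
time_s: 4.7
position: [0.5115, 0.1551, 0.1277]
ee_rot: [0.001, -0.119, 0.993, 0.0]
contact_force: [-1.6, -0.7, 7.1]
width: 0.0579
```

>>> servo_tool --motion '[{"tx": 0,"ty": 0,"tz": -0.005,"wx": 0,"wy": 0,"wz": 0,"claw": 0.4},{"tx": 0,"ty": 0,"tz": -0.02,"wx": 0,"wy": 0,"wz": 0,"claw": 0.4},{"tx": 0,"ty": 0,"tz": -0.05,"wx": 0,"wy": 0,"wz": 0,"claw": 0.4},{"tx": 0,"ty": 0,"tz": -0.08,"wx": 0,"wy": 0,"wz": 0,"claw": 0.4},{"tx": 0,"ty": 0,"tz": -0.1,"wx": 0,"wy": 0,"wz": 0,"claw": 0.4},{"tx": 0,"ty": 0,"tz": -0.1,"wx": 0,"wy": 0,"wz": 0,"claw": 0.4}]'

```text
time_s: 5.3
position: [0.5122, 0.1557, 0.2295]
ee_rot: [0.002, -0.119, 0.993, 0.001]
contact_force: [-0.1, -0.5, -2.4]
width: 0.0581
```

```bash
python3 -c "
from h import *
im,d=bot.camera('wrist');save('w1.png',im)
rel([(.42,-.20,.228,103.7),(.42,-.20,.10,103.7),(.42,-.20,.0375,103.7)])"
```

```text
t 5.35 pos [0.5112 0.1553 0.2274] w 0.0576 F [-0.6 -0.1 -3.2]
(0.42, -0.2, 0.228) [ 0.1728 -0.3236 -0.0013] [0.07 0.11 0.  ]
(0.42, -0.2, 0.1) [ 0.1731 -0.3238  0.1267] [0.07 0.11 0.  ]
(0.42, -0.2, 0.0375) [ 0.1732 -0.3238  0.1892] [0.07 0.11 0.  ]
```

>>> servo_tool --motion '[{"tx": 0.02,"ty": -0.037,"tz": 0,"wx": 0,"wy": 0,"wz": 0,"claw": 0.4},{"tx": 0.042,"ty": -0.078,"tz": 0,"wx": 0,"wy": 0,"wz": 0,"claw": 0.4},{"tx": 0.064,"ty": -0.12,"tz": 0,"wx": 0,"wy": 0,"wz": 0,"claw": 0.4},{"tx": 0.086,"ty": -0.162,"tz": 0,"wx": 0,"wy": 0,"wz": 0,"claw": 0.4},{"tx": 0.108,"ty": -0.203,"tz": 0,"wx": 0,"wy": 0,"wz": 0,"claw": 0.4},{"tx": 0.13,"ty": -0.244,"tz": 0.0,"wx": 0,"wy": 0,"wz": 0,"claw": 0.4},{"tx": 0.152,"ty": -0.285,"tz": 0.02,"wx": 0,"wy": 0,"wz": 0,"claw": 0.4},{"tx": 0.173,"ty": -0.324,"tz": 0.05,"wx": 0,"wy": 0,"wz": 0,"claw": 0.4},{"tx": 0.173,"ty": -0.324,"tz": 0.09,"wx": 0,"wy": 0,"wz": 0,"claw": 0.4},{"tx": 0.173,"ty": -0.324,"tz": 0.13,"wx": 0,"wy": 0,"wz": 0,"claw": 0.4},{"tx": 0.173,"ty": -0.324,"tz": 0.165,"wx": 0,"wy": 0,"wz": 0,"claw": 0.4},{"tx": 0.173,"ty": -0.324,"tz": 0.19,"wx": 0,"wy": 0,"wz": 0,"claw": 0.4},{"tx": 0.173,"ty": -0.324,"tz": 0.202,"wx": 0,"wy": 0,"wz": 0,"claw": 0.4},{"tx": 0.173,"ty": -0.324,"tz": 0.207,"wx": 0,"wy": 0,"wz": 0,"claw": 0.4},{"tx": 0.173,"ty": -0.324,"tz": 0.208,"wx": 0,"wy": 0,"wz": 0,"claw": 0.4},{"tx": 0.173,"ty": -0.324,"tz": 0.208,"wx": 0,"wy": 0,"wz": 0,"claw": 0.4}]'

```text
time_s: 6.95
position: [0.4195, -0.2008, 0.0183]
ee_rot: [-0.0, -0.119, 0.993, 0.0]
contact_force: [-0.0, 0.8, -2.4]
width: 0.0581
```

Just above the table; open, retreat, and look at the tin.

>>> servo_tool --motion '[{"tx": 0,"ty": 0,"tz": 0.001,"wx": 0,"wy": 0,"wz": 0,"claw": 0.7},{"tx": 0,"ty": 0,"tz": 0.001,"wx": 0,"wy": 0,"wz": 0,"claw": 0.85},{"tx": 0,"ty": 0,"tz": 0.001,"wx": 0,"wy": 0,"wz": 0,"claw": 1},{"tx": 0,"ty": 0,"tz": 0.001,"wx": 0,"wy": 0,"wz": 0,"claw": 1},{"tx": 0,"ty": 0,"tz": -0.02,"wx": 0,"wy": 0,"wz": 0,"claw": 1},{"tx": 0,"ty": 0,"tz": -0.06,"wx": 0,"wy": 0,"wz": 0,"claw": 1},{"tx": 0,"ty": 0,"tz": -0.11,"wx": 0,"wy": 0,"wz": 0,"claw": 1},{"tx": 0,"ty": 0,"tz": -0.15,"wx": 0,"wy": 0,"wz": 0,"claw": 1},{"tx": 0,"ty": 0,"tz": -0.18,"wx": 0,"wy": 0,"wz": 0,"claw": 1},{"tx": 0,"ty": 0,"tz": -0.18,"wx": 0,"wy": 0,"wz": 0,"claw": 1}]'

```text
time_s: 7.95
position: [0.4222, -0.2014, 0.2034]
ee_rot: [0.004, -0.12, 0.993, -0.001]
contact_force: [0.2, 0.1, -0.3]
width: 0.0875
```

```bash
python3 - <<'E'
from h import *
def rect(P,n):
    r=cv2.minAreaRect((P[:,:2]*1000).astype(np.float32))
    print(n,len(P),"c",np.round(r[0],1),"size",np.round(r[1],1),"ang",round(r[2],1),"z",np.round(np.percentile(P[:,2],[5,50,95]),3))
o=[]
for c in("top","scene"):
    im,d=bot.camera(c);X=cloud(c,d);x,y,z=X[...,0],X[...,1],X[...,2];o.append(im)
    m=(abs(y-.16)<.1)&(abs(x-.52)<.1)&(z>.1)&(z<.125)
    m=cv2.morphologyEx(m.astype(np.uint8),cv2.MORPH_OPEN,np.ones((3,3)))>0
    P=X[m]; cc,r=cv2.minEnclosingCircle((P[:,:2]*1000).astype(np.float32)); print(c,"tin",np.round(cc,1),round(r,1),"mean",np.round(P.mean(0),4)); rect(P,"tin")
    m=(abs(y-.16)<.1)&(abs(x-.52)<.1)&(z>.058)&(z<.072);rect(X[m],"bottom")
    m=(abs(y+.2)<.06)&(abs(x-.42)<.09)&(z>.035)&(z<.055);rect(X[m],"carton")
    m=(abs(y+.09)<.06)&(abs(x-.58)<.08)&(z>.147)&(z<.163);rect(X[m],"R")
save("two.png",np.hstack([cv2.resize(o[0][150:280,170:470],None,fx=2.6,fy=2.6)]))
save("crop2.png",cv2.resize(o[1][195:295,280:400],None,fx=5,fy=5))
rel([(.51,.155,.1,103.7)])
E
```

```text
top tin [512.5 160.1] 32.2 mean [0.5124 0.1603 0.1104]
tin 676 c [512.7 160.9] size [61.5 63.4] ang 78.7 z [0.107 0.11  0.113]
bottom 345 c [509.2 157.9] size [100.8  57.5] ang 10.8 z [0.062 0.065 0.069]Traceback (most recent call last):
  File "<stdin>", line 12, in <module>
  File "<stdin>", line 4, in rect
    return _quantile_unchecked(
        a, q, axis, out, overwrite_input, method, keepdims, weights)
    return _ureduce(a,
                    func=_quantile_ureduce_func,
    ...<5 lines>...
                    overwrite_input=overwrite_input,
                    method=method)
    r = func(a, **kwargs)
    result = _quantile(arr,
                       quantiles=q,
    ...<2 lines>...
                       out=out,
                       weights=wgt)
    slices_having_nans = np.isnan(arr[-1, ...])
                                  ~~~^^^^^^^^^
IndexError: index -1 is out of bounds for axis 0 with size 0
```

```bash
python3 - <<'E'
from h import *
c="scene";im,d=bot.camera(c);X=cloud(c,d);x,y,z=X[...,0],X[...,1],X[...,2]
m=(abs(y-.16)<.1)&(abs(x-.52)<.1)&(z>.1)&(z<.125)
P=X[m]
cc,r=cv2.minEnclosingCircle((P[:,:2]*1000).astype(np.float32));print(cc,r,P.mean(0))
m=(abs(y-.16)<.1)&(abs(x-.52)<.1)&(z>.059)&(z<.071);r=cv2.minAreaRect((X[m][:,:2]*1000).astype(np.float32));print(r)
rel([(.5125,.16,.2,100.8),(.5125,.16,.08,100.8)])
E
```

```text
(512.443359375, 158.99537658691406) 33.504974365234375 [0.51313966 0.16051018 0.10961859]
((507.8022155761719, 159.82403564453125), (105.15296173095703, 60.924781799316406), 6.06566858291626)
t 8.05 pos [ 0.4199 -0.2008  0.1992] w 0.0875 F [0.5 1.  0.5]
(0.5125, 0.16, 0.2) [-0.1754  0.3286 -0.0005] [-0.01  0.13  2.89]
(0.5125, 0.16, 0.08) [-0.1751  0.3286  0.1195] [-0.01  0.13  2.89]
```

>>> servo_tool --motion '[{"tx": -0.175,"ty": 0.3286,"tz": 0,"wx": 0,"wy": 0,"wz": 2.9,"claw": 1},{"tx": -0.175,"ty": 0.3286,"tz": 0,"wx": 0,"wy": 0,"wz": 2.9,"claw": 1},{"tx": -0.175,"ty": 0.3286,"tz": 0,"wx": 0,"wy": 0,"wz": 2.9,"claw": 1},{"tx": -0.175,"ty": 0.3286,"tz": 0,"wx": 0,"wy": 0,"wz": 2.9,"claw": 1},{"tx": -0.175,"ty": 0.3286,"tz": 0,"wx": 0,"wy": 0,"wz": 2.9,"claw": 1},{"tx": -0.175,"ty": 0.3286,"tz": 0,"wx": 0,"wy": 0,"wz": 2.9,"claw": 1},{"tx": -0.175,"ty": 0.3286,"tz": 0,"wx": 0,"wy": 0,"wz": 2.9,"claw": 1},{"tx": -0.175,"ty": 0.3286,"tz": 0,"wx": 0,"wy": 0,"wz": 2.9,"claw": 1},{"tx": -0.175,"ty": 0.3286,"tz": 0,"wx": 0,"wy": 0,"wz": 2.9,"claw": 1},{"tx": -0.175,"ty": 0.3286,"tz": 0,"wx": 0,"wy": 0,"wz": 2.9,"claw": 1},{"tx": -0.175,"ty": 0.3286,"tz": 0.02,"wx": 0,"wy": 0,"wz": 2.9,"claw": 1},{"tx": -0.175,"ty": 0.3286,"tz": 0.05,"wx": 0,"wy": 0,"wz": 2.9,"claw": 1},{"tx": -0.175,"ty": 0.3286,"tz": 0.08,"wx": 0,"wy": 0,"wz": 2.9,"claw": 1},{"tx": -0.175,"ty": 0.3286,"tz": 0.105,"wx": 0,"wy": 0,"wz": 2.9,"claw": 1},{"tx": -0.175,"ty": 0.3286,"tz": 0.117,"wx": 0,"wy": 0,"wz": 2.9,"claw": 1},{"tx": -0.175,"ty": 0.3286,"tz": 0.119,"wx": 0,"wy": 0,"wz": 2.9,"claw": 1},{"tx": -0.175,"ty": 0.3286,"tz": 0.119,"wx": 0,"wy": 0,"wz": 2.9,"claw": 1}]'

```text
time_s: 9.75
position: [0.5121, 0.1594, 0.08]
ee_rot: [0.0, -0.094, 0.996, -0.0]
contact_force: [0.6, -0.1, -1.0]
width: 0.0877
```

>>> servo_tool --motion '[{"tx": 0,"ty": 0,"tz": 0,"wx": 0,"wy": 0,"wz": 0,"claw": 0.82},{"tx": 0,"ty": 0,"tz": 0,"wx": 0,"wy": 0,"wz": 0,"claw": 0.77},{"tx": 0,"ty": 0,"tz": 0,"wx": 0,"wy": 0,"wz": 0,"claw": 0.72},{"tx": 0,"ty": 0,"tz": 0,"wx": 0,"wy": 0,"wz": 0,"claw": 0.67},{"tx": 0,"ty": 0,"tz": 0,"wx": 0,"wy": 0,"wz": 0,"claw": 0.6},{"tx": 0,"ty": 0,"tz": 0,"wx": 0,"wy": 0,"wz": 0,"claw": 0.5},{"tx": 0,"ty": 0,"tz": 0,"wx": 0,"wy": 0,"wz": 0,"claw": 0.5},{"tx": 0,"ty": 0,"tz": 0,"wx": 0,"wy": 0,"wz": 0,"claw": 0.5}]' --force 25

```text
time_s: 10.55
position: [0.5121, 0.16, 0.0802]
ee_rot: [0.0, -0.094, 0.996, 0.0]
contact_force: [-1.9, -0.5, 6.7]
width: 0.0628
```

>>> servo_tool --motion '[{"tx": 0,"ty": 0,"tz": -0.005,"wx": 0,"wy": 0,"wz": 0,"claw": 0.5},{"tx": 0,"ty": 0,"tz": -0.02,"wx": 0,"wy": 0,"wz": 0,"claw": 0.5},{"tx": 0,"ty": 0,"tz": -0.05,"wx": 0,"wy": 0,"wz": 0,"claw": 0.5},{"tx": 0,"ty": 0,"tz": -0.09,"wx": 0,"wy": 0,"wz": 0,"claw": 0.5},{"tx": 0,"ty": 0,"tz": -0.13,"wx": 0,"wy": 0,"wz": 0,"claw": 0.5},{"tx": 0,"ty": 0,"tz": -0.15,"wx": 0,"wy": 0,"wz": 0,"claw": 0.5},{"tx": 0,"ty": 0,"tz": -0.15,"wx": 0,"wy": 0,"wz": 0,"claw": 0.5}]'

```text
time_s: 11.25
position: [0.5132, 0.1607, 0.2331]
ee_rot: [0.003, -0.094, 0.996, 0.001]
contact_force: [0.4, 1.0, -0.9]
width: 0.0627
```

```bash
python3 - <<'E'
from h import *
im,d=bot.camera("scene");save("hold.png",cv2.resize(im[60:300,120:420],None,fx=2,fy=2))
rel([(.445,-.368,.23,95.7),(.445,-.368,.0197,95.7)])
E
```

```text
t 11.3 pos [0.5121 0.1603 0.2307] w 0.0627 F [ 0.1 -0.1 -3.4]
(0.445, -0.368, 0.23) [ 1.649e-01 -5.063e-01 -4.000e-04] [0.1  0.12 5.1 ]
(0.445, -0.368, 0.0197) [ 0.1654 -0.5067  0.2099] [0.1  0.12 5.1 ]
```

View pics/hold.png

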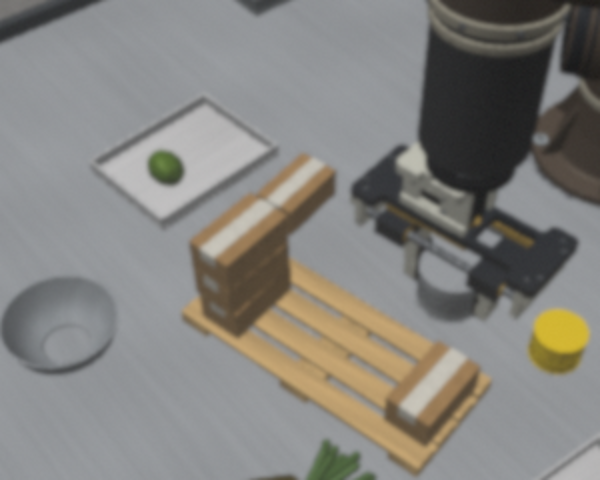

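The tin is in the jaws (crop ~(450,290)). The bottom carton is still in place at (435,390), and the parked carton is upright at (300,185).

>>> servo_tool --motion '[{"tx": 0.008,"ty": -0.025,"tz": 0,"wx": 0,"wy": 0,"wz": 0.5,"claw": 0.5},{"tx": 0.021,"ty": -0.065,"tz": 0,"wx": 0,"wy": 0,"wz": 1,"claw": 0.5},{"tx": 0.035,"ty": -0.107,"tz": 0,"wx": 0,"wy": 0,"wz": 1.5,"claw": 0.5},{"tx": 0.049,"ty": -0.15,"tz": 0,"wx": 0,"wy": 0,"wz": 2,"claw": 0.5},{"tx": 0.063,"ty": -0.193,"tz": 0,"wx": 0,"wy": 0,"wz": 2.5,"claw": 0.5},{"tx": 0.077,"ty": -0.236,"tz": 0,"wx": 0,"wy": 0,"wz": 3,"claw": 0.5},{"tx": 0.091,"ty": -0.279,"tz": 0,"wx": 0,"wy": 0,"wz": 3.5,"claw": 0.5},{"tx": 0.105,"ty": -0.322,"tz": 0,"wx": 0,"wy": 0,"wz": 4,"claw": 0.5},{"tx": 0.119,"ty": -0.365,"tz": 0,"wx": 0,"wy": 0,"wz": 4.5,"claw": 0.5},{"tx": 0.133,"ty": -0.408,"tz": 0,"wx": 0,"wy": 0,"wz": 5.1,"claw": 0.5},{"tx": 0.147,"ty": -0.45,"tz": 0,"wx": 0,"wy": 0,"wz": 5.1,"claw": 0.5},{"tx": 0.159,"ty": -0.486,"tz": 0,"wx": 0,"wy": 0,"wz": 5.1,"claw": 0.5},{"tx": 0.165,"ty": -0.506,"tz": 0.02,"wx": 0,"wy": 0,"wz": 5.1,"claw": 0.5},{"tx": 0.165,"ty": -0.506,"tz": 0.05,"wx": 0,"wy": 0,"wz": 5.1,"claw": 0.5},{"tx": 0.165,"ty": -0.506,"tz": 0.09,"wx": 0,"wy": 0,"wz": 5.1,"claw": 0.5},{"tx": 0.165,"ty": -0.506,"tz": 0.13,"wx": 0,"wy": 0,"wz": 5.1,"claw": 0.5},{"tx": 0.165,"ty": -0.506,"tz": 0.15,"wx": 0,"wy": 0,"wz": 5.1,"claw": 0.5},{"tx": 0.165,"ty": -0.506,"tz": 0.15,"wx": 0,"wy": 0,"wz": 5.1,"claw": 0.5},{"tx": 0.165,"ty": -0.506,"tz": 0.15,"wx": 0,"wy": 0,"wz": 5.1,"claw": 0.5}]'

```text
time_s: 13.2
position: [0.4442, -0.368, 0.0789]
ee_rot: [-0.001, -0.05, 0.999, 0.0]
contact_force: [0.3, -0.4, -0.8]
width: 0.0627
```

```bash
python3 - <<'E'
from h import *
rel([(.445,-.368,.0197,95.7)])
E
```

```text
t 13.2 pos [ 0.4442 -0.368   0.0789] w 0.0627 F [ 0.3 -0.4 -0.8]
(0.445, -0.368, 0.0197) [-0.0009 -0.0002  0.0592] [ 0.05 -0.12  0.02]
```

>>> servo_tool --motion '[{"tx": 0,"ty": 0,"tz": 0.02,"wx": 0,"wy": 0,"wz": 0,"claw": 0.5},{"tx": 0,"ty": 0,"tz": 0.038,"wx": 0,"wy": 0,"wz": 0,"claw": 0.5},{"tx": 0,"ty": 0,"tz": 0.05,"wx": 0,"wy": 0,"wz": 0,"claw": 0.5},{"tx": 0,"ty": 0,"tz": 0.056,"wx": 0,"wy": 0,"wz": 0,"claw": 0.5},{"tx": 0,"ty": 0,"tz": 0.059,"wx": 0,"wy": 0,"wz": 0,"claw": 0.5},{"tx": 0,"ty": 0,"tz": 0.06,"wx": 0,"wy": 0,"wz": 0,"claw": 0.5},{"tx": 0,"ty": 0,"tz": 0.06,"wx": 0,"wy": 0,"wz": 0,"claw": 0.5},{"tx": 0,"ty": 0,"tz": 0.06,"wx": 0,"wy": 0,"wz": 0,"claw": 0.5}]'

```text
time_s: 14.0
position: [0.445, -0.3683, 0.0202]
ee_rot: [0.0, -0.05, 0.999, -0.0]
contact_force: [-0.2, 1.0, -1.3]
width: 0.0629
```

>>> servo_tool --motion '[{"tx": 0,"ty": 0,"tz": 0.001,"wx": 0,"wy": 0,"wz": 0,"claw": 0.5},{"tx": 0,"ty": 0,"tz": 0.001,"wx": 0,"wy": 0,"wz": 0,"claw": 0.76},{"tx": 0,"ty": 0,"tz": 0.001,"wx": 0,"wy": 0,"wz": 0,"claw": 0.82},{"tx": 0,"ty": 0,"tz": 0.001,"wx": 0,"wy": 0,"wz": 0,"claw": 0.88},{"tx": 0,"ty": 0,"tz": 0.001,"wx": 0,"wy": 0,"wz": 0,"claw": 0.88},{"tx": 0,"ty": 0,"tz": 0.001,"wx": 0,"wy": 0,"wz": 0,"claw": 0.88},{"tx": 0,"ty": 0,"tz": -0.02,"wx": 0,"wy": 0,"wz": 0,"claw": 0.88},{"tx": 0,"ty": 0,"tz": -0.05,"wx": 0,"wy": 0,"wz": 0,"claw": 0.88},{"tx": 0,"ty": 0,"tz": -0.09,"wx": 0,"wy": 0,"wz": 0,"claw": 1},{"tx": 0,"ty": 0,"tz": -0.13,"wx": 0,"wy": 0,"wz": 0,"claw": 1},{"tx": 0,"ty": 0,"tz": -0.17,"wx": 0,"wy": 0,"wz": 0,"claw": 1},{"tx": 0,"ty": 0,"tz": -0.19,"wx": 0,"wy": 0,"wz": 0,"claw": 1},{"tx": 0,"ty": 0,"tz": -0.19,"wx": 0,"wy": 0,"wz": 0,"claw": 1}]'

```text
time_s: 15.3
position: [0.4462, -0.369, 0.2135]
ee_rot: [0.003, -0.05, 0.999, -0.002]
contact_force: [-0.0, 0.2, -0.5]
width: 0.0882
```

```bash
python3 - <<'E'
from h import *
for c in("top","scene"):
    im,d=bot.camera(c);X=cloud(c,d);x,y,z=X[...,0],X[...,1],X[...,2]
    for n,m in(("bottom",(abs(y-.16)<.1)&(abs(x-.51)<.1)&(z>.058)&(z<.073)),("parked",(abs(y+.2)<.06)&(abs(x-.42)<.09)&(z>.037)&(z<.053)),("tin",(abs(y+.368)<.05)&(abs(x-.445)<.04)&(z>.042)&(z<.056)),("lime",(abs(y+.345)<.05)&(abs(x-.53)<.04)&(z>.032)&(z<.056)),("R",(abs(y+.09)<.06)&(abs(x-.58)<.08)&(z>.147)&(z<.163))):
        m=cv2.morphologyEx(m.astype(np.uint8),cv2.MORPH_OPEN,np.ones((3,3)))>0
        P=X[m]
        if len(P)<30: print(c,n,len(P)); continue
        r=cv2.minAreaRect((P[:,:2]*1000).astype(np.float32)); print(c,n,len(P),np.round(r[0],1),np.round(r[1],1),round(r[2],1),"mean",np.round(P.mean(0)*1000,1))
rel([(.42,-.2008,.2,103.7)])
E
```

```text
top bottom 1127 [509.4 157.9] [100.6  58.6] 12.0 mean [508.9 157.6  65.5]
top parked 297 [ 440.3 -173.4] [35.4 71.3] 71.9 mean [ 441.7 -178.    45.1]
top tin 0
top lime 0
top R 1306 [584.3 -90.2] [101.   58.5] 11.4 mean [583.6 -90.1 155.4]
scene bottom 1072 [507.7 156.6] [103.1  59.2] 11.4 mean [510.4 158.3  64.9]
scene parked 636 [ 417.2 -199.9] [102.3  60.7] 13.8 mean [ 419.1 -197.4   44.8]
scene tin 293 [ 443.8 -366.8] [67.2 58.9] 54.5 mean [ 444.9 -365.7   49. ]
scene lime 190 [ 530.4 -345.1] [42.6 47.6] 53.0 mean [ 530.9 -341.7   42. ]
scene R 956 [582.3 -91.4] [102.1  60.4] 10.2 mean [584.7 -89.  154.7]
t 15.4 pos [ 0.4446 -0.3679  0.2097] w 0.0875 F [-0.5 -0.9 -1.1]
(0.42, -0.2008, 0.2) [0.0079 0.1688 0.0097] [-0.    0.05 -8.01]
```

>>> servo_tool --motion '[{"tx": 0.008,"ty": 0.169,"tz": 0.0,"wx": 0,"wy": 0,"wz": -8,"claw": 1},{"tx": 0.008,"ty": 0.169,"tz": 0.0,"wx": 0,"wy": 0,"wz": -8,"claw": 1},{"tx": 0.008,"ty": 0.169,"tz": 0.0,"wx": 0,"wy": 0,"wz": -8,"claw": 1},{"tx": 0.008,"ty": 0.169,"tz": 0.0,"wx": 0,"wy": 0,"wz": -8,"claw": 1},{"tx": 0.008,"ty": 0.169,"tz": 0.02,"wx": 0,"wy": 0,"wz": -8,"claw": 1},{"tx": 0.008,"ty": 0.169,"tz": 0.06,"wx": 0,"wy": 0,"wz": -8,"claw": 1},{"tx": 0.008,"ty": 0.169,"tz": 0.1,"wx": 0,"wy": 0,"wz": -8,"claw": 1},{"tx": 0.008,"ty": 0.169,"tz": 0.14,"wx": 0,"wy": 0,"wz": -8,"claw": 1},{"tx": 0.008,"ty": 0.169,"tz": 0.17,"wx": 0,"wy": 0,"wz": -8,"claw": 1},{"tx": 0.008,"ty": 0.169,"tz": 0.186,"wx": 0,"wy": 0,"wz": -8,"claw": 1},{"tx": 0.008,"ty": 0.169,"tz": 0.191,"wx": 0,"wy": 0,"wz": -8,"claw": 1},{"tx": 0.008,"ty": 0.169,"tz": 0.191,"wx": 0,"wy": 0,"wz": -8,"claw": 1},{"tx": 0.008,"ty": 0.169,"tz": 0.191,"wx": 0,"wy": 0,"wz": -8,"claw": 1}]'

```text
time_s: 16.7
position: [0.4201, -0.2008, 0.019]
ee_rot: [0.0, -0.119, 0.993, -0.0]
contact_force: [-0.1, -0.1, 0.9]
width: 0.0874
```

>>> servo_tool --motion '[{"tx": 0,"ty": 0,"tz": 0,"wx": 0,"wy": 0,"wz": 0,"claw": 0.75},{"tx": 0,"ty": 0,"tz": 0,"wx": 0,"wy": 0,"wz": 0,"claw": 0.7},{"tx": 0,"ty": 0,"tz": 0,"wx": 0,"wy": 0,"wz": 0,"claw": 0.65},{"tx": 0,"ty": 0,"tz": 0,"wx": 0,"wy": 0,"wz": 0,"claw": 0.6},{"tx": 0,"ty": 0,"tz": 0,"wx": 0,"wy": 0,"wz": 0,"claw": 0.5},{"tx": 0,"ty": 0,"tz": 0,"wx": 0,"wy": 0,"wz": 0,"claw": 0.4},{"tx": 0,"ty": 0,"tz": 0,"wx": 0,"wy": 0,"wz": 0,"claw": 0.4},{"tx": 0,"ty": 0,"tz": 0,"wx": 0,"wy": 0,"wz": 0,"claw": 0.4}]' --force 20

```text
time_s: 17.5
position: [0.42, -0.2007, 0.0189]
ee_rot: [0.0, -0.119, 0.993, -0.0]
contact_force: [-1.1, 1.5, 6.9]
width: 0.0575
```

>>> servo_tool --motion '[{"tx": 0,"ty": 0,"tz": -0.005,"wx": 0,"wy": 0,"wz": 0,"claw": 0.4},{"tx": 0,"ty": 0,"tz": -0.025,"wx": 0,"wy": 0,"wz": 0,"claw": 0.4},{"tx": 0,"ty": 0,"tz": -0.06,"wx": 0,"wy": 0,"wz": 0,"claw": 0.4},{"tx": 0,"ty": 0,"tz": -0.1,"wx": 0,"wy": 0,"wz": 0,"claw": 0.4},{"tx": 0,"ty": 0,"tz": -0.14,"wx": 0,"wy": 0,"wz": 0,"claw": 0.4},{"tx": 0,"ty": 0,"tz": -0.18,"wx": 0,"wy": 0,"wz": 0,"claw": 0.4},{"tx": 0,"ty": 0,"tz": -0.21,"wx": 0,"wy": 0,"wz": 0,"claw": 0.4},{"tx": 0,"ty": 0,"tz": -0.21,"wx": 0,"wy": 0,"wz": 0,"claw": 0.4},{"tx": 0,"ty": 0,"tz": -0.21,"wx": 0,"wy": 0,"wz": 0,"claw": 0.4}]'

```text
time_s: 18.4
position: [0.4195, -0.2005, 0.2285]
ee_rot: [0.0, -0.119, 0.993, 0.0]
contact_force: [0.3, -0.7, -3.5]
width: 0.058
```

```bash
python3 - <<'E'
from h import *
rel([(.5094,.1579,.23,101.7),(.5094,.1579,.0835,101.7)])
E
```

```text
t 18.4 pos [ 0.4195 -0.2005  0.2285] w 0.058 F [ 0.3 -0.7 -3.5]
(0.5094, 0.1579, 0.23) [-0.1722  0.3269 -0.0012] [0.03 0.04 1.98]
(0.5094, 0.1579, 0.0835) [-0.172   0.3269  0.1453] [0.03 0.04 1.98]
```

>>> servo_tool --motion '[{"tx": -0.01,"ty": 0.019,"tz": 0,"wx": 0,"wy": 0,"wz": 0.3,"claw": 0.4},{"tx": -0.029,"ty": 0.055,"tz": 0,"wx": 0,"wy": 0,"wz": 0.6,"claw": 0.4},{"tx": -0.049,"ty": 0.093,"tz": 0,"wx": 0,"wy": 0,"wz": 0.9,"claw": 0.4},{"tx": -0.07,"ty": 0.133,"tz": 0,"wx": 0,"wy": 0,"wz": 1.2,"claw": 0.4},{"tx": -0.091,"ty": 0.173,"tz": 0,"wx": 0,"wy": 0,"wz": 1.5,"claw": 0.4},{"tx": -0.112,"ty": 0.213,"tz": 0,"wx": 0,"wy": 0,"wz": 1.8,"claw": 0.4},{"tx": -0.133,"ty": 0.253,"tz": 0,"wx": 0,"wy": 0,"wz": 2,"claw": 0.4},{"tx": -0.152,"ty": 0.289,"tz": 0,"wx": 0,"wy": 0,"wz": 2,"claw": 0.4},{"tx": -0.166,"ty": 0.315,"tz": 0,"wx": 0,"wy": 0,"wz": 2,"claw": 0.4},{"tx": -0.172,"ty": 0.327,"tz": 0.015,"wx": 0,"wy": 0,"wz": 2,"claw": 0.4},{"tx": -0.172,"ty": 0.327,"tz": 0.045,"wx": 0,"wy": 0,"wz": 2,"claw": 0.4},{"tx": -0.172,"ty": 0.327,"tz": 0.08,"wx": 0,"wy": 0,"wz": 2,"claw": 0.4},{"tx": -0.172,"ty": 0.327,"tz": 0.11,"wx": 0,"wy": 0,"wz": 2,"claw": 0.4},{"tx": -0.172,"ty": 0.327,"tz": 0.128,"wx": 0,"wy": 0,"wz": 2,"claw": 0.4},{"tx": -0.172,"ty": 0.327,"tz": 0.137,"wx": 0,"wy": 0,"wz": 2,"claw": 0.4},{"tx": -0.172,"ty": 0.327,"tz": 0.14,"wx": 0,"wy": 0,"wz": 2,"claw": 0.4},{"tx": -0.172,"ty": 0.327,"tz": 0.14,"wx": 0,"wy": 0,"wz": 2,"claw": 0.4},{"tx": -0.172,"ty": 0.327,"tz": 0.14,"wx": 0,"wy": 0,"wz": 2,"claw": 0.4}]'

```text
time_s: 20.2
position: [0.51, 0.158, 0.0893]
ee_rot: [0.001, -0.102, 0.995, 0.0]
contact_force: [0.5, -0.1, -2.3]
width: 0.0579
```

```bash
python3 - <<'E'
from h import *
rel([(.5094,.1579,.0840,101.7)])
E
```

```text
t 20.2 pos [0.51   0.158  0.0893] w 0.0579 F [ 0.5 -0.1 -2.3]
(0.5094, 0.1579, 0.084) [0.0006 0.     0.0053] [0.02 0.07 0.01]
```

>>> servo_tool --motion '[{"tx": 0.0004,"ty": 0,"tz": 0.002,"wx": 0,"wy": 0,"wz": 0,"claw": 0.4},{"tx": 0.0004,"ty": 0,"tz": 0.004,"wx": 0,"wy": 0,"wz": 0,"claw": 0.4},{"tx": 0.0004,"ty": 0,"tz": 0.005,"wx": 0,"wy": 0,"wz": 0,"claw": 0.4},{"tx": 0.0004,"ty": 0,"tz": 0.005,"wx": 0,"wy": 0,"wz": 0,"claw": 0.4},{"tx": 0.0004,"ty": 0,"tz": 0.005,"wx": 0,"wy": 0,"wz": 0,"claw": 0.4},{"tx": 0.0004,"ty": 0,"tz": 0.005,"wx": 0,"wy": 0,"wz": 0,"claw": 0.7},{"tx": 0.0004,"ty": 0,"tz": 0.005,"wx": 0,"wy": 0,"wz": 0,"claw": 0.8},{"tx": 0.0004,"ty": 0,"tz": 0.005,"wx": 0,"wy": 0,"wz": 0,"claw": 0.95},{"tx": 0.0004,"ty": 0,"tz": 0.005,"wx": 0,"wy": 0,"wz": 0,"claw": 1},{"tx": 0.0004,"ty": 0,"tz": 0.005,"wx": 0,"wy": 0,"wz": 0,"claw": 1},{"tx": 0,"ty": 0,"tz": -0.02,"wx": 0,"wy": 0,"wz": 0,"claw": 1},{"tx": 0,"ty": 0,"tz": -0.06,"wx": 0,"wy": 0,"wz": 0,"claw": 1},{"tx": 0,"ty": 0,"tz": -0.1,"wx": 0,"wy": 0,"wz": 0,"claw": 1},{"tx": 0,"ty": 0,"tz": -0.15,"wx": 0,"wy": 0,"wz": 0,"claw": 1},{"tx": 0,"ty": 0,"tz": -0.15,"wx": 0,"wy": 0,"wz": 0,"claw": 1}]'

```text
time_s: 21.7
position: [0.5128, 0.1591, 0.2459]
ee_rot: [0.005, -0.102, 0.995, 0.002]
contact_force: [0.3, 1.2, -0.3]
width: 0.0873
```

>>> servo_tool --motion '[{"tx": 0.04,"ty": -0.03,"tz": 0,"wx": 0,"wy": 0,"wz": 0,"claw": 1},{"tx": 0.06,"ty": -0.07,"tz": 0,"wx": 0,"wy": 0,"wz": 0,"claw": 1},{"tx": 0.08,"ty": -0.11,"tz": 0,"wx": 0,"wy": 0,"wz": 0,"claw": 1},{"tx": 0.1,"ty": -0.15,"tz": 0,"wx": 0,"wy": 0,"wz": 0,"claw": 1},{"tx": 0.1,"ty": -0.17,"tz": 0,"wx": 0,"wy": 0,"wz": 0,"claw": 1},{"tx": 0.1,"ty": -0.17,"tz": 0,"wx": 0,"wy": 0,"wz": 0,"claw": 1}]'

```text
time_s: 22.3
position: [0.4458, -0.0311, 0.2389]
ee_rot: [0.0, -0.101, 0.995, -0.0]
contact_force: [-0.2, 0.3, 0.3]
width: 0.0877
```

```bash
python3 - <<'E'
from h import *
for c in("top","scene"):
    im,d=bot.camera(c);X=cloud(c,d);x,y,z=X[...,0],X[...,1],X[...,2];save(f"end_{c}.png",im)
    for n,m in(("upper",(abs(y-.16)<.1)&(abs(x-.51)<.1)&(z>.102)&(z<.118)),("bottom",(abs(y-.16)<.1)&(abs(x-.51)<.1)&(z>.025)&(z<.06)),("tin",(abs(y+.368)<.05)&(abs(x-.445)<.045)&(z>.042)&(z<.056)),("lime",(abs(y+.345)<.05)&(abs(x-.53)<.04)&(z>.032)&(z<.056)),("R",(abs(y+.09)<.06)&(abs(x-.58)<.08)&(z>.147)&(z<.163))):
        P=X[m]
        if len(P)<30: print(c,n,len(P)); continue
        r=cv2.minAreaRect((P[:,:2]*1000).astype(np.float32)); print(c,n,len(P),np.round(r[0],1),np.round(r[1],1),round(r[2],1),"mean",np.round(P.mean(0)*1000,1))
rel([])
E
```

```text
top upper 499 [536.1 164.8] [46.2 58.9] 14.6 mean [536.6 165.9 110.6]
top bottom 34 [567.5 129.4] [ 47.5 142.6] 11.9 mean [567.7 125.5  35.4]
top tin 634 [ 445.6 -365.9] [61.3 63.1] 1.3 mean [ 445.6 -365.8   49.1]
top lime 338 [ 528.9 -345.6] [40.3 53. ] 0.5 mean [ 528.4 -344.3   42.8]
top R 400 [607.7 -86.1] [53.8 59.3] 8.9 mean [617.2 -89.6 155.4]
scene upper 1144 [506.8 158. ] [103.3  59.3] 11.3 mean [509.2 159.8 109.8]
scene bottom 372 [520.6 142.5] [ 97.9 112.4] 24.0 mean [531.3 174.7  42.4]
scene tin 312 [ 444.4 -365.6] [65.4 64. ] 55.4 mean [ 445.  -364.7   48.8]
scene lime 188 [ 530.5 -344.4] [41.4 48.6] 50.1 mean [ 531.2 -341.8   42.3]
scene R 959 [582.5 -91.6] [103.3  61.1] 10.9 mean [584.9 -88.9 154.6]
t 22.4 pos [ 0.4461 -0.0294  0.2386] w 0.0878 F [-0.4  1.3 -0.1]
```

View pics/end_scene.png

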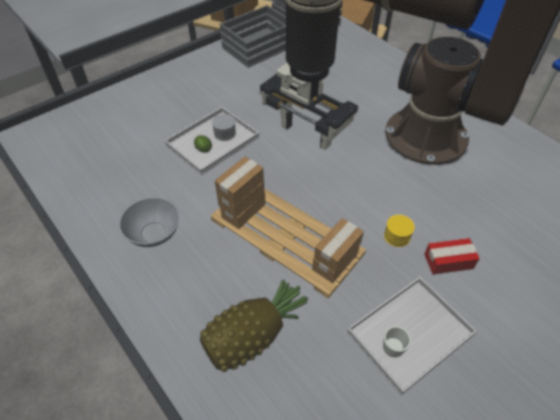

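The picture shows the tin in the lime's tray at (224,126), the two-carton stack square at (338,250), and the rest unmoved. In the same camera, the upper carton is within 2 mm and 0.1° of where the bottom one was.

```bash
python3 -c "
from rig import bot
print(bot.hand_in())"
```

```text
the job is handed in; nothing more can be done
None
```

The tin now stands on the floor of the lime's tray, and the carton that was above it is back on the bottom carton. I handed the job in at about 22 s of the 72 s allowed. To do it, I parked the upper carton on the table, moved the tin, then put the carton back.

- **Tin:** it is upright about 45 mm from the tray's centre, in the clear half. Its top is at 49 mm, which matches the 4 mm floor plus 45 mm tin.
- **Rebuilt stack:** the upper carton is within about 2 mm and 0.1° of where the scene camera measured the bottom carton just before stacking. Its top is at 110 mm, as expected for two cartons on the pallet.
- **Other objects:** the other stack and the lime measure within about 2 mm of their starts. The cup, pineapple and bowl look unmoved in the last picture, but I did not re-measure them.

**Gaps in the checks:**
- In the last top view the arm partly hid both stacks, so those final figures come from the scene camera alone. It read about 2 mm off the top camera throughout.
- I did not re-measure the bottom carton after stacking, because the carton above hides its top.
- The force reading showed about 7 N upward each time the gripper closed, which I did not explain; every lift and placement went normally.

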